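Round clay paddle off the peg rack into the tool jar

TASK

Three wooden clay tools hang on the pegs of the rack. Lift the one with the round blade up and off its peg and stand it, blade down, in the empty terracotta jar, lowering it nearly to the bottom before you let go. Leave the other two tools hanging and the jar standing where it is.

Things in the scene. Friction and masses are not known exactly. Their poses are not given: they have to be found in the camera images.
- paddle_head (a point): Round-bladed wooden paddle, 60 to 130 g, hanging on one of the rack's three pegs, about 185 mm above the table. Point to grip: middle of its head, a flat block 40 mm wide (y), 14 mm thick (x), from 30 mm above to 46 mm below the point; slot in it 24 mm wide, from 10 mm above to 34 mm below the point. z up along the tool, x towards the rail (away from the robot), y along the rail.
- paddle_tip (a point): Lowest point of the paddle's blade, 130 mm below the head point along the tool; about 55 mm above the table while it hangs. The blade is a disc 48 mm across (in y), 12 mm thick, on a shaft 20 mm wide. Axes as for the head.
- rack: Fixed low wooden peg rack, rail 410 mm along y. Origin on the table under the rail's middle. Pegs at y = -125, 0, 125 mm: level 8 mm steel rods, axis 190 mm up, pointing to -x; tools hang at x = -50 mm, ends at x = -79 mm turned up 8 mm. To come off, a tool is raised 20 mm (10 to 33), then drawn 60 mm or more to -x. Rail 20 mm thick, top 205 mm up; end posts equally high at y = -215 and 215 mm.
- jar: Empty terracotta jar: upright cylinder, 90 mm outside and 80 mm inside diameter, 110 mm high, open on top, inner floor 6 mm above its underside; loose, 0.7 kg. Origin at the centre of its underside, z up. (The white pot full of brushes is another.)
- beater_head (a point): Bystander on another peg: clay beater with the same head but a rectangular blade, 58 mm wide, with corners. The point is in the middle of its head, axes as for the paddle.
- stick_head (a point): Bystander on the remaining peg: same head, but a narrow straight blade 16 mm wide. The point is in the middle of its head, axes as for the paddle.

How it is judged:
On the way, in this order (a step that is already met when the one before it is completed fails the run):
1. the round paddle is held and lifted off its peg: carried at least 60 mm from where it hung (contact force between the fingers and paddle above 0.5 N and distance of paddle_head from where it was at the start of the episode above 0.06 m and height (world z) of paddle_head above 0.15 m), for 0.1 s.
2. still held, the paddle is lowered into the jar until its blade's end is within 45 mm of the jar's inner floor (contact force between the fingers and paddle above 0.5 N and z of paddle_tip in the frame of jar below 0.051 m and horizontal distance between paddle_tip and jar below 0.042 m), for 0.05 s.
At the end, for the whole second after the job is handed in: The round paddle is at rest, blade down in the jar: blade end within 29 mm of the inner floor, leaning less than 50 degrees. The jar stands upright (6 degrees) within 50 mm of its start, and the other two tools hang within 30 mm of theirs (z of paddle_tip in the frame of jar below 0.035 m and horizontal distance between paddle_tip and jar below 0.042 m and angle between paddle_head's own z axis and vertical below 0.87 rad and angle between jar's own z axis and vertical below 0.1 rad and distance of jar from where it was at the start of the episode below 0.05 m and distance of each of beater_head, stick_head from where it was at the start of the episode below 0.03 m and linear speed of paddle below 0.03 m/s); the robot touches nothing.
It fails at once if another tool is knocked off its peg (distance of any of beater_head, stick_head from where it was at the start of the episode above 0.06 m).
It fails at once if the jar is tipped (angle between jar's own z axis and vertical above 0.5 rad).
It also fails if it takes over 38 s, if anything falls off the work surface, if the arm or the gripper's body presses on something with over 40 N, if the wrist force passes 120 N, or if a joint passes its speed limit or range.

ROBOT

A 6-joint arm with a two-finger parallel gripper is mounted at the origin on the work surface. World frame = base frame: x ahead of the robot, y to its left, z up, the work surface at z = 0. Lengths are in m, angles in rad, forces in N, time in s.
With the tool pointing down it reaches from about 0.4 to 0.825 m from the base axis. Payload 7 kg.
Tool frame: the origin (TCP) lies at the very end of the fingers, on their centre line; the grasp point (between the pads) lies 19 mm behind it (arm.pinch_z is the z of the grasp point in the tool frame, in m); z points along the fingers, y is the direction in which the jaws open and shut (so a half turn about z gives the same grasp; the last joint's range is limited). The gripper opens to 88 mm and grips with 3 to 60 N. Pads are 19 mm wide; open, the fingers measure 130 mm over their backs; the gripper's body (78 mm by 193 mm) begins 47 mm behind the grasp point.
Start: joints at [1.616, 0.359, 0.012, 0, -1.224, -0.288], TCP at [0.162, 0.655, 0.227] pointing down, gripper open.
Joint ranges: [-3.07, 3.07], [-1.43, 2.12], [-1.02, 1.25], [-3.03, 1.67], [-3.05, -0], [-3.03, 3.03]. Speed limits (rad/s): [2.39, 2.39, 3.01, 3.14, 3.14, 3.14].

INTERFACE

Orientations are given as [roll, pitch, yaw] about the fixed x, y, z axes, in that order (R = Rz(yaw) Ry(pitch) Rx(roll)).
In Python, from station import arm gives the robot as it stands.
- The arm moves only by the tool drive_tool, never from a script. Its argument "targets" is a list of rows, each a list of 6 numbers: the shift along the world's x, y, z in units of 0.04 m (1.0 is 0.04 m), then the turn, a rotation vector about the world's x, y, z in units of 6 degrees (1.0 is 6 degrees). In form: [[x, y, z, wx, wy, wz], ...]. A call has 1 to 5 rows; each row shifts and turns the commanded pose from where the row before left it; what a row does not reach is not made up. A row lasts 1/8 s, in which the tool goes at most 62.5 mm and 10.7 degrees, less where a joint would pass 70% of its speed; a pose out of reach is approached as far as the arm can. A call with a number of a shift or a turn outside -1 to 1 is refused whole. A call with a gripper value outside its range is refused whole. "claw" is the opening, from 0 (shut) to 1 (fully open), set as the call begins (left out, the last holds). The fingers move at their own pace and stop on an object; "newtons" is the grip in N (left out, the last holds). Time passes only in rows, so rows that do not move let the fingers close. It gives the time, the measured TCP pose, the force and the opening at its end, in the units of the state.
- arm.get_state(): the state, without advancing time (a new reading comes with each control period).
- arm.grab_frame(name): name is "scene" or "side" or "wrist"; returns (picture, depth): 384x512x3 uint8, red, green, blue; 384x512 float32, m along the optical axis (not along the pixel's ray), 0 where there is no reading.
- arm.get_calibration(name): a dict with "mtx" (3x3 intrinsics, pixels), "origin" and "rotation" of the camera in the world. Camera axes: x right, y up, looking along -z (the intrinsics and any distortion apply to the point x, -y, -z); pixel columns grow to the right and rows downward; lengths in m; the calibration is good to about 2 mm. The wrist camera is an equidistant fisheye: a pixel r from the principal point sees the ray r / f radians off the axis. A picture is of the moment at which its call begins: read the wrist's pose just before it. get_calibration takes no time and is no camera call; for the wrist camera it gives the pose at the moment of the call.
- arm.job_done(): hands the job in, once; it reports no verdict.
Trained networks look in the newest picture that a camera, given by its name, has taken for a name from the list of things; names that differ only in an ending like _2 or _b are one class to them, and where a whole thing is asked for, a point or a joint stands for the part that bears it (a point fixed in the world has none). Each returns a list of dicts, best first, with "score" (0 to 1); they miss things now and then, are a little off and sometimes report something else, mostly with a low value. They report only what shows in the picture. A call takes as long as a camera call.
- arm.search_frame(target, camera): "point" ([x, y, z] in m, in the coordinates of the camera as it stood for that picture, good to about 4 mm: the middle of the surface that is visible of it).
- arm.cut_out(target, camera): "pixels" (384x512 bool, what is visible of it).
- arm.landmark_of(target, camera): "point" ([x, y, z] in m, in the coordinates of the camera as it stood for that picture, good to about 4 mm: a listed point, or the origin of a listed thing).
The state is a dict: "t": time; "q": joint angles; "qd": joint speeds; "joint_efforts": joint torques, N m; "eef_pos": TCP position; "ee_rot": TCP orientation; "force": force on the tool from outside, world axes, zero at the start; "moment": the same for the moment, N m; "width": finger opening in m.
Only numpy, scipy, OpenCV 4.12 (cv2) and the standard library are available. Lean on these libraries where they do the work, as an engineer would, in place of code of your own. Each camera call takes 0.05 s, during which the arm holds its last target. There are 200 camera calls.

## Working session

There is one attempt and no reset: what is moved stays moved. The work goes in short steps, Python scripts to look and compute and a tool call to move; the robot and the scene stay as the last step left them, time stands still between calls to the robot, and variables do not carry over. Pictures are saved under pics/ and viewed, about 8 in all and at most 12, crops included, and the job is handed in when it is done.

Besides the shell and the picture viewer there is one more tool, called as name(argument=value, ...), one argument or row to a line, values as JSON. drive_tool: Moves the arm, as the interface text tells. Shifts and turns lie within -1 to 1; 1 stands for 0.04 m of shift or 6 degrees of turn. Its arguments: {"type":"object","properties":{"targets":{"type":"array"},"claw":{"type":"number"},"newtons":{"type":"number"}},"required":["targets"]}

```bash
mkdir -p pics; cat > h.py <<'E'
import numpy as np, cv2
from station import arm
def w(cam,p,c=None):
    c=c or arm.get_calibration(cam); return np.array(c["origin"])+np.array(c["rotation"])@np.array(p)
def save(name,img): cv2.imwrite("pics/"+name+".png",img[:,:,::-1])
def cloud(cam,depth,mask=None):
    c=arm.get_calibration(cam);K=np.array(c["mtx"])
    ok=depth>0
    if mask is not None: ok&=mask
    v,u=np.nonzero(ok);d=depth[v,u]
    p=np.stack([(u-K[0,2])/K[0,0]*d,-(v-K[1,2])/K[1,1]*d,-d],1)
    return p@np.array(c["rotation"]).T+np.array(c["origin"])
E
python3 - <<'E'
from h import *
np.set_printoptions(precision=4,suppress=True)
for cam in("scene","side"):
    im,d=arm.grab_frame(cam); save(cam+"0",im); print(cam,arm.get_calibration(cam)["origin"])
    for t in("paddle_head","paddle_tip","rack","jar","beater_head","stick_head"):
        print(t,[(round(r["score"],2),w(cam,r["point"])) for r in arm.landmark_of(t,cam)[:3]])
print(arm.get_state())
a=cv2.imread("pics/scene0.png");b=cv2.imread("pics/side0.png")
cv2.imwrite("pics/both0.png",cv2.resize(np.vstack([a,b]),(450,600)) if 0 else cv2.resize(np.hstack([a,b]),(800,300)))
E
```

```text
scene [ 1.218  -0.6295  0.9142]
paddle_head [(0.61, array([ 0.3219, -1.5256,  0.018 ]))]
paddle_tip [(0.64, array([ 0.2569, -1.5906, -0.047 ]))]
rack []
jar [(0.68, array([ 0.0252, -1.8223, -0.2787]))]
beater_head [(0.98, array([ 0.2943, -1.5532, -0.0095]))]
stick_head [(0.87, array([ 0.3039, -1.5436,  0.0001]))]
side [0.447  0.8587 0.8632]
paddle_head [(0.9, array([3.0073, 3.419 , 3.4234]))]
paddle_tip [(0.8, array([3.2706, 3.6822, 3.6867]))]
rack []
jar [(0.95, array([4.6663, 5.078 , 5.0824]))]
beater_head [(0.84, array([3.5681, 3.9798, 3.9842]))]
stick_head [(0.77, array([3.2898, 3.7014, 3.7059]))]
{'t': 0.7, 'q': array([ 1.6161,  0.3586,  0.0119,  0.    , -1.2241, -0.2881]), 'qd': array([ 0.0001, -0.0015,  0.0013,  0.0008,  0.0008,  0.0001]), 'joint_efforts': array([ -0.0002, -58.2157,  29.3251,   7.0011,   0.0126,  -0.    ]), 'eef_pos': array([0.1623, 0.6552, 0.2266]), 'ee_rot': array([-3.1416,  0.    , -0.2428]), 'force': array([0.3078, 0.4269, 0.195 ]), 'moment': array([-0.041 , -0.0153, -0.0171]), 'width': 0.08754663029729357}
```

```bash
sed -i 's/^from station/from scipy.spatial.transform import Rotation as Ro\nfrom station/; s/np.array(c\["rotation"\])/RR(c)/g' h.py; cat >> h.py <<'E'
def RR(c): return Ro.from_euler("xyz",c["rotation"]).as_matrix()
E
python3 - <<'E'
from h import *
np.set_printoptions(precision=4,suppress=True)
print(arm.get_calibration("scene"))
for cam in("scene","side"):
    im,d=arm.grab_frame(cam)
    for t in("paddle_head","paddle_tip","rack","jar","beater_head","stick_head"):
        print(t,[(round(r["score"],2),w(cam,r["point"])) for r in arm.landmark_of(t,cam)[:3]])
    m=arm.cut_out("jar",cam)
    if m:
        p=cloud(cam,d,m[0]["pixels"]);print("jar top",np.percentile(p[:,2],[1,50,99]),)
        q=p[p[:,2]>np.percentile(p[:,2],99)-.004];print(q.min(0),q.max(0),cv2.minEnclosingCircle((q[:,:2]*1000).astype("f4")))
E
```

```text
{'mtx': array([[492.8767,   0.    , 256.0459],
       [  0.    , 492.8767, 184.4929],
       [  0.    ,   0.    ,   1.    ]]), 'origin': array([ 1.218 , -0.6295,  0.9142]), 'rotation': array([ 0.8788, -0.0016,  0.8306])}
paddle_head [(0.9, array([0.5431, 0.3289, 0.1862]))]
paddle_tip [(0.9, array([0.5505, 0.3307, 0.057 ]))]
rack []
jar [(0.92, array([ 0.4659, -0.1938,  0.0062]))]
beater_head [(0.73, array([0.569 , 0.0824, 0.1858]))]
stick_head [(0.7, array([0.5542, 0.2066, 0.1854])), (0.16, array([0.5421, 0.3337, 0.1829]))]
jar top [0.0002 0.0706 0.1114]
[ 0.4221 -0.2373  0.1075] [ 0.514  -0.1486  0.1139] ((468.43829345703125, -193.0692138671875), 46.71642303466797)
paddle_head [(0.84, array([0.5422, 0.3331, 0.1828]))]
paddle_tip [(0.59, array([0.5461, 0.3288, 0.0551]))]
rack []
jar [(0.78, array([ 0.4655, -0.1957, -0.001 ]))]
beater_head [(0.65, array([0.5715, 0.087 , 0.1867]))]
stick_head []
jar top [0.0012 0.0737 0.1122]
[ 0.4251 -0.2372  0.1082] [ 0.512  -0.1432  0.114 ] ((467.9839172363281, -190.80267333984375), 47.788082122802734)
```

View pics/both0.png

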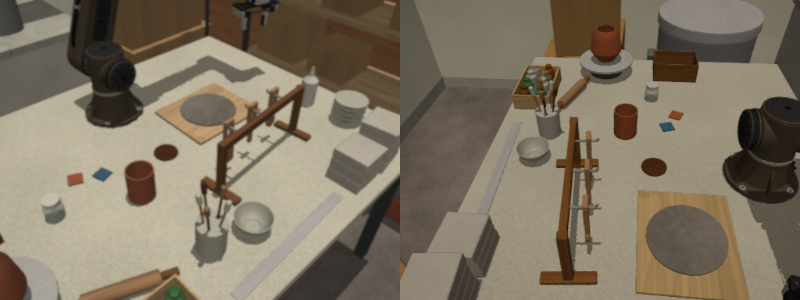

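```bash
python3 - <<'E'
from h import *
np.set_printoptions(precision=4,suppress=True)
im,d=arm.grab_frame("scene")
cv2.imwrite("pics/crop1.png",cv2.resize(im[90:290,250:420,::-1],None,fx=3,fy=3,interpolation=cv2.INTER_CUBIC)[:600])
p=cloud("scene",d)
q=p[(p[:,0]>.45)&(p[:,0]<.75)&(p[:,1]>-.12)&(p[:,1]<.46)&(p[:,2]>.200)&(p[:,2]<.2085)]
r=cv2.minAreaRect((q[:,:2]*1000).astype("f4"));print(len(q),r)
l=cv2.fitLine((q[:,:2]*1000).astype("f4"),cv2.DIST_HUBER,0,.01,.01).ravel();print(l,np.degrees(np.arctan2(l[1],l[0])))
for t in("paddle_head","beater_head","stick_head"):
    for r in arm.cut_out(t,"scene")[:1]:
        c=cloud("scene",d,r["pixels"]);c=c[c[:,2]<.14];c=c[c[:,2]>.03];print(t,r["score"],np.percentile(c,[2,50,98],axis=0).tolist() if len(c) else 0)
E
```

```text
1068 ((574.6943359375, 209.72999572753906), (96.22146606445312, 453.6576232910156), 5.457262992858887)
[  0.0919  -0.9958 611.7355 186.1591] -84.726685
paddle_head 0.88 [[0.5457882442381765, 0.3081522656550999, 0.061336823600374825], [0.5520637241522686, 0.3285041730587094, 0.08179886543814252], [0.5558629764272838, 0.3523938647090483, 0.09820874192159663]]
stick_head 0.7 [[0.5456795340863536, 0.30801037999154424, 0.061215264504734454], [0.5522158900943521, 0.3257270845573714, 0.07875642854353582], [0.5560565949993572, 0.3487456799885028, 0.09640939800272721]]
```

View pics/crop1.png

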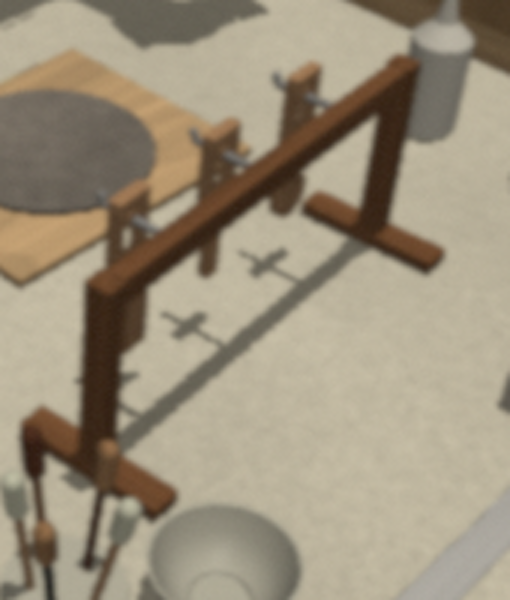

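drive_tool(
  targets=[
    [0.96, -0.8, 0.5, 0, 0, 0.5],
    [0.96, -0.8, 0.5, 0, 0, 0.5],
    [0.96, -0.8, 0.5, 0, 0, 0.5],
    [0.96, -0.8, 0.3, 0, 0, 0.5],
    [0.96, -0.8, 0, 0, 0, 0.5],
  ],
  claw=1.0,
)

```text
t: 2.33
eef_pos: [0.3556, 0.4945, 0.3002]
ee_rot: [-3.139, -0.001, 0.021]
force: [0.9, 0.5, -0.5]
width: 0.0879
```

drive_tool(
  targets=[
    [0.96, -0.8, 0, 0, 0, 0.5],
    [0.96, -0.8, 0, 0, 0, 0.24],
    [0.96, -0.8, 0, 0, 0, 0],
    [0.96, -0.8, 0, 0, 0, 0],
    [0.96, -0.8, 0, 0, 0, 0],
  ],
)

```text
t: 2.95
eef_pos: [0.5474, 0.334, 0.2988]
ee_rot: [-3.141, -0.0, 0.097]
force: [1.6, 0.8, 0.7]
width: 0.0876
```

drive_tool(
  targets=[
    [0, 0, 0, 0, 0, 0],
  ],
)

```text
t: 3.08
eef_pos: [0.5484, 0.3327, 0.2981]
ee_rot: [3.141, 0.0, 0.093]
force: [-0.8, 0.2, 0.6]
width: 0.0875
```

```bash
python3 - <<'E'
from h import *
np.set_printoptions(precision=4,suppress=True)
s=arm.get_state();print(s["t"],s["eef_pos"],s["ee_rot"],s["q"])
c=arm.get_calibration("wrist")
im,d=arm.grab_frame("wrist");save("wrist1",im)
for t in("paddle_head","paddle_tip","stick_head"):
    print(t,[(round(r["score"],2),w("wrist",r["point"],c)) for r in arm.landmark_of(t,"wrist")[:3]])
E
```

```text
3.075 [0.5484 0.3327 0.2981] [3.1408 0.0003 0.0926] [ 0.8492  0.2696  0.0464  0.0004 -1.3484  0.814 ]
paddle_head [(0.97, array([0.5454, 0.3372, 0.1853]))]
paddle_tip [(0.65, array([0.5437, 0.3323, 0.061 ]))]
stick_head [(0.85, array([0.5522, 0.2089, 0.1841]))]
```

View pics/wrist1.png

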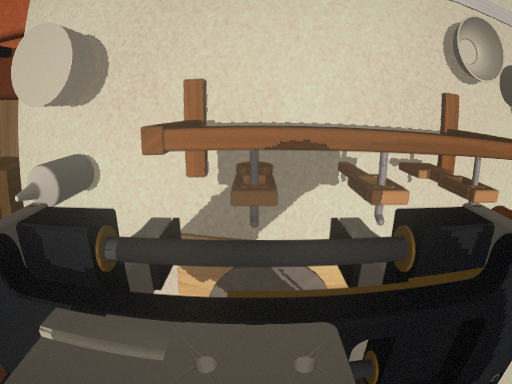

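drive_tool(
  targets=[
    [-0.05, 0, -0.8, 0, 0, 0],
    [0, 0, -0.8, 0, 0, 0],
    [0, 0, -0.7, 0, 0, 0],
    [0, 0, -0.5, 0, 0, 0],
    [0, 0, -0.2, 0, 0, 0],
  ],
)

```text
t: 3.9
eef_pos: [0.5431, 0.3358, 0.1776]
ee_rot: [3.141, 0.001, 0.098]
force: [-1.0, 0.1, 0.4]
width: 0.0878
```

drive_tool(
  targets=[
    [0, 0, 0, 0, 0, 0],
    [0, 0, 0, 0, 0, 0],
    [0, 0, 0, 0, 0, 0],
    [0, 0, 0, 0, 0, 0],
    [0, 0, 0, 0, 0, 0],
  ],
  claw=0.0,
  newtons=25,
)

```text
t: 4.53
eef_pos: [0.5444, 0.3351, 0.1788]
ee_rot: [-3.142, -0.0, 0.096]
force: [0.6, -4.5, 0.5]
width: 0.0433
```

drive_tool(
  targets=[
    [0, 0, 0, 0, 0, 0],
    [0, 0, 0, 0, 0, 0],
    [0, 0, 0, 0, 0, 0],
  ],
)

```text
t: 4.9
eef_pos: [0.5444, 0.3337, 0.1789]
ee_rot: [3.14, 0.0, 0.096]
force: [0.2, -5.4, 2.9]
width: 0.0399
```

drive_tool(
  targets=[
    [0, 0, 0.2, 0, 0, 0],
    [0, 0, 0.2, 0, 0, 0],
    [0, 0, 0.12, 0, 0, 0],
    [0, 0, 0, 0, 0, 0],
    [0, 0, 0, 0, 0, 0],
  ],
)

```text
t: 5.52
eef_pos: [0.5441, 0.3352, 0.1992]
ee_rot: [3.142, 0.0, 0.097]
force: [-0.5, -0.0, -1.3]
width: 0.0397
```

```bash
python3 - <<'E'
from h import *
np.set_printoptions(precision=4,suppress=True)
s=arm.get_state();print(s["t"],s["eef_pos"],s["force"],s["width"])
im,d=arm.grab_frame("scene")
for t in("paddle_head","paddle_tip"):
    print(t,[(round(r["score"],2),w("scene",r["point"])) for r in arm.landmark_of(t,"scene")[:3]])
E
```

```text
5.525 [0.5441 0.3352 0.1992] [-0.5126 -0.0123 -1.3437] 0.039679182786105854
paddle_head [(0.61, array([0.5461, 0.3316, 0.2062]))]
paddle_tip [(0.61, array([0.5471, 0.3344, 0.0757]))]
```

drive_tool(
  targets=[
    [-0.4, -0.04, 0, 0, 0, 0],
    [-0.5, -0.05, 0, 0, 0, 0],
    [-0.5, -0.05, 0, 0, 0, 0],
    [-0.5, -0.05, 0, 0, 0, 0],
    [-0.4, -0.04, 0, 0, 0, 0],
  ],
)

```text
t: 6.3
eef_pos: [0.4509, 0.3257, 0.1994]
ee_rot: [-3.141, 0.0, 0.097]
force: [-0.4, 0.6, -1.5]
width: 0.0397
```

drive_tool(
  targets=[
    [-0.4, 0, 0.5, 0, 0, 0],
    [0, 0, 0.7, 0, 0, 0],
    [0, 0, 0.7, 0, 0, 0],
    [0, 0, 0.7, 0, 0, 0],
    [0, -0.3, 0.7, 0, 0, 0],
  ],
)

```text
t: 6.92
eef_pos: [0.4357, 0.3141, 0.3321]
ee_rot: [-3.142, 0.0, 0.097]
force: [0.2, -0.8, -0.5]
width: 0.0401
```

```bash
python3 - <<'E'
from h import *
np.set_printoptions(precision=4,suppress=True)
s=arm.get_state();print(s["t"],s["eef_pos"],s["force"],s["width"],s["q"])
for cam in("scene","side"):
  im,d=arm.grab_frame(cam);save(cam+"2",im)
  for t in("paddle_head","paddle_tip","beater_head","stick_head","jar"):
    print(t,[(round(r["score"],2),w(cam,r["point"])) for r in arm.landmark_of(t,cam)[:2]])
a=cv2.imread("pics/scene2.png");b=cv2.imread("pics/side2.png")
cv2.imwrite("pics/both2.png",cv2.resize(np.hstack([a,b]),(800,300)))
E
```

```text
6.925 [0.4357 0.3141 0.3321] [ 0.2132 -0.8089 -0.5431] 0.0400879345504556 [ 0.9898  0.0776 -0.1144 -0.0001 -1.3789  0.6783]
paddle_head [(0.64, array([0.436 , 0.3131, 0.3392]))]
paddle_tip [(0.57, array([0.4393, 0.311 , 0.2103]))]
beater_head [(0.89, array([0.5689, 0.0853, 0.1846]))]
stick_head [(0.59, array([0.5542, 0.2082, 0.1846]))]
jar [(0.88, array([ 0.4647, -0.1933,  0.0044]))]
paddle_head []
paddle_tip [(0.8, array([0.4329, 0.3147, 0.2105]))]
beater_head [(0.5, array([0.5714, 0.0856, 0.1895]))]
stick_head [(0.84, array([0.5548, 0.2071, 0.1869]))]
jar [(0.65, array([ 0.4653, -0.1957, -0.0037]))]
```

View pics/both2.png

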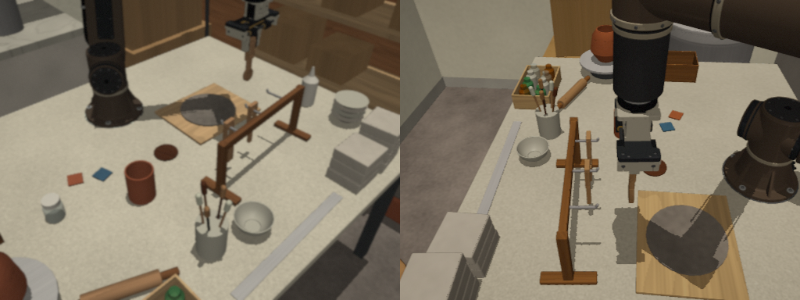

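drive_tool(
  targets=[
    [0, -0.5, 0, 0, 0, 0],
    [0, -0.9, 0, 0, 0, 0],
    [0.1, -0.9, 0, 0, 0, 0],
    [0.1, -0.9, 0, 0, 0, 0],
    [0.1, -0.9, 0, 0, 0, 0],
  ],
)

```text
t: 8.15
eef_pos: [0.448, 0.1481, 0.3315]
ee_rot: [-3.141, -0.0, 0.096]
force: [0.2, 0.0, -1.2]
width: 0.04
```

drive_tool(
  targets=[
    [0.1, -0.9, 0, 0, 0, 0],
    [0.1, -0.9, 0, 0, 0, 0],
    [0.1, -0.9, 0, 0, 0, 0],
    [0.1, -0.9, 0, 0, 0, 0],
    [0.05, -0.9, 0, 0, 0, 0],
  ],
)

```text
t: 8.78
eef_pos: [0.4658, -0.0318, 0.3315]
ee_rot: [-3.142, -0.0, 0.096]
force: [1.0, 0.7, -1.4]
width: 0.0399
```

drive_tool(
  targets=[
    [0, -0.9, 0, 0, 0, 0],
    [0, -0.9, 0, 0, 0, 0],
    [0, -0.9, 0, 0, 0, 0],
    [0, -0.9, 0, 0, 0, 0],
    [0, -0.3, 0, 0, 0, 0],
  ],
)

```text
t: 9.4
eef_pos: [0.4655, -0.188, 0.3313]
ee_rot: [3.141, 0.0, 0.094]
force: [0.4, 0.7, -0.8]
width: 0.0397
```

drive_tool(
  targets=[
    [0, 0, 0, 0, 0, 0],
    [0, 0, 0, 0, 0, 0],
  ],
)

```text
t: 9.65
eef_pos: [0.4661, -0.1855, 0.3314]
ee_rot: [-3.141, -0.0, 0.097]
force: [-0.1, -0.7, -1.4]
width: 0.0396
```

```bash
python3 - <<'E'
from h import *
np.set_printoptions(precision=4,suppress=True)
s=arm.get_state();print(s["t"],s["eef_pos"],s["ee_rot"],s["width"],s["q"])
for cam in("scene","side"):
  im,d=arm.grab_frame(cam);save(cam+"3",im)
  for t in("paddle_head","paddle_tip","jar"):
    print(t,[(round(r["score"],2),w(cam,r["point"])) for r in arm.landmark_of(t,cam)[:2]])
  m=arm.cut_out("jar",cam)
  if m:
    p=cloud(cam,d,m[0]["pixels"]);q=p[(p[:,2]>.106)&(p[:,2]<.115)];print(q.min(0),q.max(0),cv2.minEnclosingCircle((q[:,:2]*1000).astype("f4")))
  p=cloud(cam,d)
  near=p[(np.abs(p[:,0]-.467)<.14)&(np.abs(p[:,1]+.193)<.14)&(p[:,2]<.2)&(p[:,2]>.12)];print(len(near),near.min(0) if len(near) else 0,near.max(0) if len(near) else 0)
a=cv2.imread("pics/scene3.png");b=cv2.imread("pics/side3.png")
cv2.imwrite("pics/both3.png",cv2.resize(np.hstack([a,b]),(800,300)))
E
```

```text
9.65 [ 0.4661 -0.1855  0.3314] [-3.1414 -0.0002  0.0967] 0.0396197586910983 [ 0.0134  0.0149 -0.1824 -0.0002 -1.3734  1.6542]
paddle_head [(0.63, array([ 0.4655, -0.1857,  0.3345]))]
paddle_tip [(0.76, array([ 0.4721, -0.1871,  0.2073]))]
jar [(0.98, array([ 0.4664, -0.1911,  0.0033]))]
[ 0.4202 -0.2383  0.106 ] [ 0.5138 -0.1477  0.1142] ((467.3210754394531, -193.83029174804688), 47.12501525878906)
0 0 0
paddle_head [(0.66, array([ 0.4691, -0.183 ,  0.3373]))]
paddle_tip [(0.58, array([ 0.4665, -0.1858,  0.2088]))]
jar [(0.88, array([ 0.4656, -0.1936,  0.0005]))]
[ 0.4249 -0.2383  0.106 ] [ 0.512  -0.1455  0.1141] ((468.0846252441406, -192.0816192626953), 46.64101028442383)
0 0 0
```

View pics/both3.png

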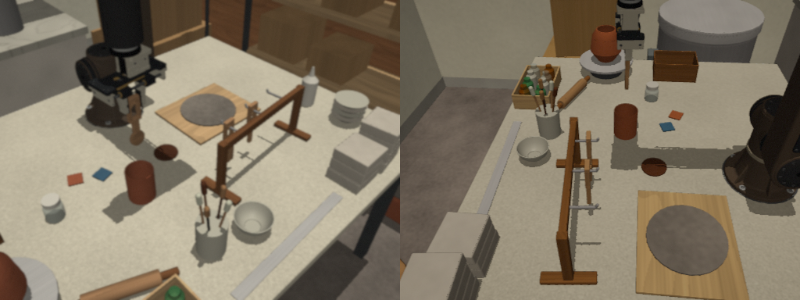

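drive_tool(
  targets=[
    [0, -0.17, -0.5, 0, 0, 0],
    [0, 0, -0.7, 0, 0, 0],
    [0, 0, -0.7, 0, 0, 0],
    [0, 0, 0, 0, 0, 0],
    [0, 0, -0.5, 0, 0, 0],
  ],
)

```text
t: 10.78
eef_pos: [0.4679, -0.1933, 0.2376]
ee_rot: [3.14, -0.004, 0.097]
force: [0.4, -0.2, -1.4]
width: 0.04
```

drive_tool(
  targets=[
    [0, 0, -0.5, 0, 0, 0],
    [0, 0, -0.5, 0, 0, 0],
    [0, 0, -0.5, 0, 0, 0],
    [0, 0, -0.5, 0, 0, 0],
    [0, 0, 0, 0, 0, 0],
  ],
)

```text
t: 11.4
eef_pos: [0.4662, -0.1929, 0.1554]
ee_rot: [3.142, 0.001, 0.097]
force: [0.1, -0.3, 0.3]
width: 0.0399
```

drive_tool(
  targets=[
    [0, 0, -0.2, 0, 0, 0],
    [0, 0, -0.2, 0, 0, 0],
    [0, 0, 0, 0, 0, 0],
    [0, 0, 0, 0, 0, 0],
  ],
)

```text
t: 11.9
eef_pos: [0.4665, -0.1929, 0.1396]
ee_rot: [3.141, -0.0, 0.097]
force: [0.3, -0.2, -0.9]
width: 0.0398
```

```bash
python3 - <<'E'
from h import *
np.set_printoptions(precision=4,suppress=True)
s=arm.get_state();print(s["t"],s["eef_pos"],s["force"],s["width"])
for cam in("scene","side"):
  im,d=arm.grab_frame(cam)
  for t in("paddle_head","jar"):
    print(t,[(round(r["score"],2),w(cam,r["point"])) for r in arm.landmark_of(t,cam)[:2]])
E
```

```text
11.9 [ 0.4665 -0.1929  0.1396] [ 0.2673 -0.1866 -0.9099] 0.03979980502033015
paddle_head [(0.68, array([ 0.4664, -0.1961,  0.1456]))]
jar [(0.81, array([ 0.4647, -0.1911,  0.004 ])), (0.47, array([ 0.4649, -0.1952,  0.1468]))]
paddle_head [(0.53, array([ 0.4654, -0.1934,  0.1463]))]
jar [(0.89, array([ 0.4647, -0.1981, -0.0008]))]
```

drive_tool(
  targets=[
    [0, 0, -0.08, 0, 0, 0],
    [0, 0, -0.07, 0, 0, 0],
    [0, 0, 0, 0, 0, 0],
    [0, 0, 0, 0, 0, 0],
  ],
)

```text
t: 12.7
eef_pos: [0.4663, -0.1928, 0.1333]
ee_rot: [3.142, 0.0, 0.097]
force: [0.7, 0.0, -1.7]
width: 0.0401
```

drive_tool(
  targets=[
    [0, 0, 0, 0, 0, 0],
    [0, 0, 0, 0, 0, 0],
    [0, 0, 0, 0, 0, 0],
    [0, 0, 0, 0, 0, 0],
    [0, 0, 0, 0, 0, 0],
  ],
  claw=1.0,
)

```text
t: 13.32
eef_pos: [0.4663, -0.1928, 0.1334]
ee_rot: [3.142, -0.0, 0.096]
force: [-0.6, 0.4, -0.2]
width: 0.0837
```

drive_tool(
  targets=[
    [0, 0, 0, 0, 0, 0],
    [0, 0, 0, 0, 0, 0],
    [0, 0, 0, 0, 0, 0],
  ],
)

```text
t: 13.7
eef_pos: [0.4663, -0.1928, 0.1334]
ee_rot: [3.142, 0.0, 0.096]
force: [0.3, 1.1, 0.4]
width: 0.0874
```

```bash
python3 - <<'E'
from h import *
np.set_printoptions(precision=4,suppress=True)
im,d=arm.grab_frame("scene");save("rel",im)
im2,d2=arm.grab_frame("side")
f=lambda i,c:cv2.resize(i[c[0]:c[0]+150,c[1]:c[1]+150],(400,400),interpolation=cv2.INTER_CUBIC)
save("rel4",np.hstack([f(im,(130,105)),f(im2,(80,210))]))
for t in("paddle_head",):print(t,[(round(r["score"],2),w("side",r["point"])) for r in arm.landmark_of(t,"side")[:2]],[(round(r["score"],2),w("scene",r["point"])) for r in arm.landmark_of(t,"scene")[:2]])
E
```

```text
paddle_head [] [(0.56, array([ 0.4665, -0.197 ,  0.1354]))]
```

View pics/rel4.png

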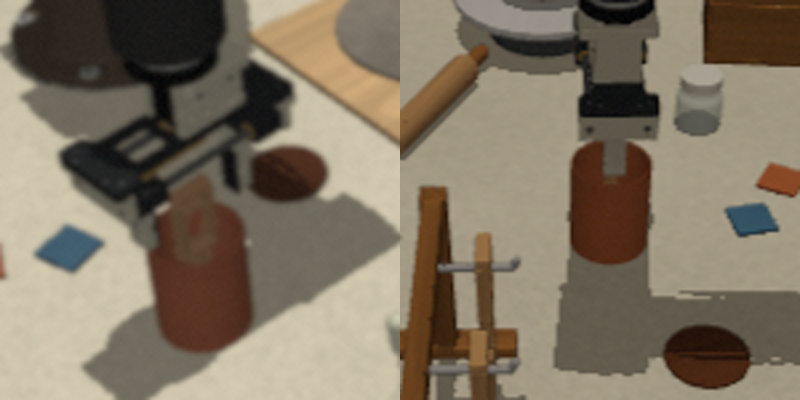

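The crops show the paddle standing nearly upright in the jar, with its head at about (195,215) in the left crop, between the open fingers. I'll retreat straight up.

drive_tool(
  targets=[
    [0, 0, 0.2, 0, 0, 0],
    [0, 0, 0.4, 0, 0, 0],
    [0, 0, 0.6, 0, 0, 0],
    [0, 0, 0.8, 0, 0, 0],
    [0, 0, 0.8, 0, 0, 0],
  ],
)

```text
t: 14.52
eef_pos: [0.4662, -0.1929, 0.247]
ee_rot: [3.141, -0.0, 0.097]
force: [1.3, 0.4, 0.2]
width: 0.0878
```

drive_tool(
  targets=[
    [0, 0, 0.8, 0, 0, 0],
    [0, 0, 0.8, 0, 0, 0],
    [0, 0, 0.5, 0, 0, 0],
    [0, 0, 0, 0, 0, 0],
    [0, 0, 0, 0, 0, 0],
  ],
)

```text
t: 15.15
eef_pos: [0.4659, -0.1927, 0.329]
ee_rot: [-3.141, 0.0, 0.096]
force: [-1.3, 0.0, 0.7]
width: 0.0877
```

```bash
python3 - <<'E'
from h import *
np.set_printoptions(precision=4,suppress=True)
fr={}
for cam in("scene","side"):
  fr[cam],d=arm.grab_frame(cam)
  for t in("paddle_head","paddle_tip","jar","beater_head","stick_head"):
    print(cam,t,[(round(r["score"],2),w(cam,r["point"])) for r in arm.landmark_of(t,cam)[:1]])
  p=cloud(cam,d);q=p[(np.hypot(p[:,0]-.467,p[:,1]+.193)<.08)&(p[:,2]>.12)&(p[:,2]<.24)];print(len(q),q.min(0),q.max(0))
f=lambda i,c:cv2.resize(i[c[0]:c[0]+150,c[1]:c[1]+150],(400,400),interpolation=cv2.INTER_CUBIC)
save("fin5",np.hstack([f(fr["scene"],(130,105)),f(fr["side"],(80,210))]))
print(arm.get_state()["t"])
E
```

```text
scene paddle_head [(0.58, array([ 0.4664, -0.1955,  0.1362]))]
scene paddle_tip []
scene jar [(0.86, array([ 0.4648, -0.1921,  0.0041]))]
scene beater_head [(0.62, array([0.5695, 0.085 , 0.1867]))]
scene stick_head [(0.58, array([0.5524, 0.2106, 0.1817]))]
275 [ 0.4615 -0.2135  0.12  ] [ 0.4807 -0.1706  0.1693]
side paddle_head [(0.6, array([ 0.4675, -0.1941,  0.1322]))]
side paddle_tip []
side jar [(0.71, array([ 0.4644, -0.1943, -0.0053]))]
side beater_head [(0.76, array([0.5675, 0.0852, 0.1886]))]
side stick_head [(0.57, array([0.5545, 0.2027, 0.1862]))]
115 [ 0.4605 -0.2108  0.1202] [ 0.4769 -0.1686  0.1692]
15.75
```

View pics/fin5.png

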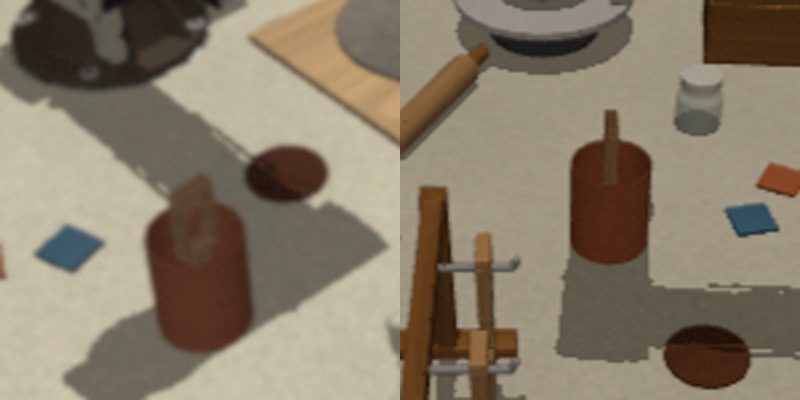

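The paddle stands upright by itself, with its head at (195,215) in the left crop and (610,145) in the right. The jar is upright and the gripper is clear.

```bash
python3 -c "
from station import arm; print(arm.job_done())"
```

```text
the job is handed in; nothing more can be done
None
```

The round-bladed paddle is standing blade down in the terracotta jar, and I handed the job in at about 16 s. I gripped its head from above, lifted it about 20 mm, drew it off the peg and carried it over the jar. I lowered the blade to a few mm above the jar's floor, let go and moved the gripper straight up.

Last checks before handing in, from both fixed cameras:
- **Paddle:** it stands nearly vertical near the jar's centre. Its head is about 134 mm above the table, which puts the blade end at about the inner floor.
- **Jar:** it is upright and within a few mm of where it started.
- **Other two tools:** both still hang where they were, within the cameras' measuring error.
- **Gripper:** it is clear, about 0.33 m up.

The blade's end could not be seen inside the jar, so its depth is worked out from the head position. The two cameras put the head height 4 mm apart. No check failed.

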